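# Clamp the chip in the test socket

## Robot

A 6-joint arm with a two-finger parallel gripper is mounted at the origin on a cart in front of the work surface, level with it; the furniture and walls round the work are solid. World frame = base frame: x ahead of the robot, y to its left, z up, the work surface at z = 0. Lengths are in m, angles in rad, forces in N, time in s.
With the tool pointing down it reaches from about 0.275 to 1 m from the base axis. Payload 8.4 kg.
Tool frame: the origin (TCP) lies between the finger pads; the fingertips stand 17 mm ahead of it and the grasp point (between the pads) lies 2 mm behind it; z points along the fingers, y is the line along which they close (so a half turn about z gives the same grasp; the last joint's range is limited). The gripper opens to 85 mm and grips with 20 to 120 N. Pads are 22 mm wide; open, the fingers measure 114 mm over their backs; the gripper's body (76 mm by 85 mm) begins 54 mm behind the grasp point. The pads swing forward as they close: fully open they stand 13 mm farther back than shut.
Start: joints at [-0.002, 0.353, 1.633, -0, 1.155, -0.002], TCP at [0.625, -0, 0.225] pointing down, gripper open.
Joint ranges: [-2.63, 2.63], [-0.92, 2.1], [0.06, 2.66], [-1.3, 4.44], [0, 2.69], [-3.02, 3.02]. Speed limits (rad/s): [2.22, 2.22, 2.79, 3.14, 3.14, 3.14].

## Interface

Orientations are given as a rotation vector (axis times angle).
In Python, from plant import robot gives the robot as it stands.
- The arm moves only by the shell command python3 -m jog 'ROWS' [FORCE]. ROWS is JSON, a list of rows, each a list of 7 numbers: the shift along the tool's x, y, z in units of 100 mm (1.0 is 100 mm), then the turn, a rotation vector about the tool's x, y, z in units of 2 pi rad (1.0 is 2 pi rad), then the closure, from 0 (fully open) to 1 (shut). In form: [[tx, ty, tz, wx, wy, wz, grip], ...]. A call has 1 to 20 rows; each row shifts and turns the commanded pose from where the row before left it, along the tool's axes as they then stand; what a row does not reach is not made up. A row lasts 1/12 s, in which the tool goes at most 41.7 mm and 7.16 degrees, less where a joint would pass 70% of its speed; a pose out of reach is approached as far as the arm can. A call with a number of a shift or a turn outside -1 to 1 is refused whole. A call with a gripper value outside its range is refused whole. The fingers move at their own pace and stop on an object; FORCE is the grip in N (left out, the last holds). Time passes only in rows, so rows that do not move let the fingers close. It gives the time, the measured TCP pose, the force, the opening and the grip force at its end, in the units of the state.
- robot.get_state(): the state, without advancing time (a new reading comes with each control period).
- robot.snapshot(name): name is "scene" or "side" or "wrist"; returns the picture (420x560x3 uint8, red, green, blue); there is no depth.
- robot.camera_info(name): a dict with "fovy" (degrees; the focal length in pixels is half the picture's height over the tangent of half this angle, whatever the lens; pixels are square), "cx", "cy" (the principal point, pixels), "R" (3x3) and "t" (3): a world point X has camera coordinates R X + t. Camera axes: x right, y down, z forward; pixel columns grow to the right and rows downward; lengths in m; the calibration is good to about 2 mm. A picture is of the moment at which its call begins: read the wrist's pose just before it. camera_info takes no time and is no camera call; for the wrist camera it gives the pose at the moment of the call.
- robot.close_job(): hands the job in; it is judged then, once.
The state is a dict: "time_s": time; "joint_pos": joint angles; "qd": joint speeds; "joint_efforts": joint torques, N m; "tool_pos": TCP position; "ee_rot": TCP orientation; "ft_force": force on the tool from outside, world axes, zero at the start; "ft_torque": the same for the moment, N m; "opening": finger opening in m; "gripper_force": force on a finger pad.
Only numpy, scipy, OpenCV 4.12 (cv2) and the standard library are available. Lean on these libraries where they do the work, as an engineer would, in place of code of your own. Each camera call takes 0.05 s, during which the arm holds its last target. There are 200 camera calls.

## Task

The chip to be tested lies ready in the open test socket on the green test board. First swing the socket's lid shut and press its front edge down until the latch snaps over it, and only then turn the black torque knob on the lid clockwise, regrasping as you need, until it clicks past its detent and stays there. Leave the vial, the loupe and the tweezers beside the board where they are.

Things in the scene. Friction and masses are not known exactly. Their poses are not given: they have to be found in the camera images.
- test_fixture: fixed fixture: aluminium base 124 (x) x 134 (y) mm, green board on it (top 18 mm above the desk; gold connectors at both y sides, 26 mm high, out to 72 mm), and in the middle a black socket 76 x 58 mm, 36 mm high. Origin: centre of the underside, on the desk; z up, -x side = front (latch), +x side = back. The lid's hinge axis runs along y at x = +38, z = 41 mm
- nest (a point): middle of the floor of the chip's nest in the socket: 2 mm behind the fixture's origin in its x, 28.8 mm above the desk; the nest is 26 mm square and 7 mm deep
- lid (a joint): hinge of the aluminium lid at the socket's back: 0 shut, positive open (1.57 stands straight up, 1.9 the most). The lid is 48 mm wide, 9.5 mm thick, 78 mm from hinge to front edge; shut, its upper face is 46 mm above the desk. It stays open above about 1 rad; the last 0.1 rad push the latch aside and need about 8 N on the front edge
- lid_front (a point): on the upper (outer) face of the lid at the middle of its front edge, 76 mm from the hinge; moves with the lid. Its x axis points along the lid to the hinge, y along the hinge, z out of the upper face. The 20 mm of the lid next to this edge are free of parts
- latch (a joint): sprung steel hook on the socket's front, 22 mm wide; 0 is upright (home), positive is pushed outwards. It gives way as the lid's lip passes and springs back over the lip
- torque_knob (a joint): knob on the lid; grows as it turns clockwise seen from above the shut lid. 0 is fully backed off (it starts between 0 and 0.6). It runs freely to about 2.9, where a sprung roller detent holds it back (about 0.2 N m) and springs it back if let go; past the detent's top at 3.25 it snaps on by itself and stays between about 3.55 and its stop at 3.68, its pointer at the black line on the lid
- knob_grip (a point): centre of the knob's black bar grip, on its axis; turns with it. Bar 34 mm long (point y), 10 wide (x), 22 high (z: 11 up and down), white line on top of the +y half; under it a round skirt, 32 mm across, 6 thick, on the lid. At knob 0 the bar is parallel to the hinge. Lid shut: 63 mm above the desk, 2 mm behind the fixture's origin; behind it a 6 mm high brass housing on the lid
- chip: square dark chip package with a gold top, 24 x 24 x 5 mm, loose in the nest; origin: centre of its underside
- vial: brown glass vial with a black cap, 22 mm diameter, 49 mm high, standing right of the board; origin: centre of its underside
- loupe: black loupe, 35 mm diameter, 34 mm high, standing left of the board; origin: centre of its underside
- tweezers: thin steel tweezers, 121 mm long, lying before the board; origin: centre of the underside
Things that resemble listed ones, but are neither listed nor needed, are in the scene too. Leave any purple look-alike of the chip alone. What is shaped like the test_fixture but orange is not meant.

How it is judged:
By the outcome, as a careful person would: the job done as asked, in the order asked, and still so for the second after the job is handed in, with the robot touching nothing.
It also fails if it takes over 64 s, if anything falls off the work surface, if the arm or the gripper's body presses on something with over 40 N, if the wrist force passes 120 N, or if a joint passes its speed limit or range.

## Working session

There is one attempt and no reset: what is moved stays moved. The work goes in short steps, Python scripts to look and compute and a shell command to move; the robot and the scene stay as the last step left them, time stands still between calls to the robot, and variables do not carry over. Pictures are saved under pics/ and viewed, at most 10 in all, crops included, and the job is handed in when it is done.

```bash
ls; mkdir -p pics; python3 - <<'E'
from plant import robot
import cv2,numpy as np
print(robot.get_state())
ims=[]
for n in ["scene","side","wrist"]:
    i=robot.camera_info(n); print(n,i)
    im=robot.snapshot(n); cv2.imwrite(f"pics/{n}0.png",im[:,:,::-1])
E
```

```text
pics
{'time_s': 0.0, 'joint_pos': array([-2.38517306e-03,  3.53646841e-01,  1.63415330e+00, -1.62842280e-05,
        1.15519460e+00, -2.37947279e-03]), 'qd': array([ 5.54964113e-04, -9.01116788e-04, -1.78521522e-05,  1.91037510e-03,
       -1.32142938e-03,  1.26438170e-03]), 'joint_efforts': array([-2.03471049e-03, -6.05236173e+01, -3.42063046e+01, -2.62302356e-04,
        9.48130677e-03,  3.61521288e-06]), 'tool_pos': array([6.24505187e-01, 5.24609534e-06, 2.24054303e-01]), 'ee_rot': array([-2.22074492e+00, -2.22074689e+00,  1.56970729e-03]), 'ft_force': array([-0.48583189, -0.17609457, -0.30679081]), 'ft_torque': array([-0.04494328, -0.0010927 , -0.05800922]), 'gripper_force': 0.0, 'opening': 0.08522571240133697}
scene {'fovy': 44.89177769633189, 'cx': 281.5965306280853, 'cy': 207.92660802489263, 'R': array([[ 0.629804  , -0.77658049, -0.01642145],
       [-0.51884644, -0.40486152, -0.75291801],
       [ 0.57805303,  0.48271098, -0.65790942]]), 't': array([-0.15460208,  0.40591695,  0.63177687])}
side {'fovy': 43.616052956812425, 'cx': 279.5108350051875, 'cy': 210.85905471008618, 'R': array([[ 0.99847115, -0.05451186, -0.00915535],
       [-0.03847515, -0.5664794 , -0.82317723],
       [ 0.03968661,  0.82227097, -0.56771069]]), 't': array([-0.4948537 ,  0.20439458,  0.73487935])}
wrist {'fovy': 71.3903164487068, 'cx': 274.58071427405696, 'cy': 205.82296658593162, 'R': array([[ 9.99999877e-01, -6.04830198e-05, -4.91431960e-04],
       [ 1.00284626e-04, -9.47200168e-01,  3.20642842e-01],
       [-4.84877883e-04, -3.20642852e-01, -9.47200046e-01]]), 't': array([-0.62521162, -0.0408865 ,  0.38010855])}
```

View pics/scene0.png

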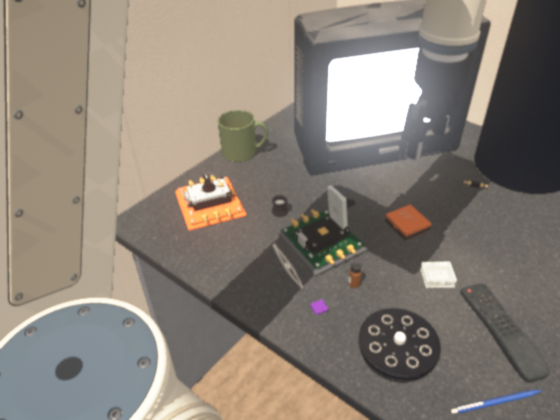

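View pics/side0.png

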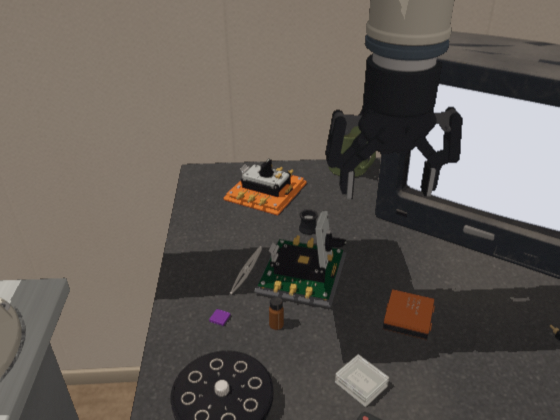

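View pics/wrist0.png

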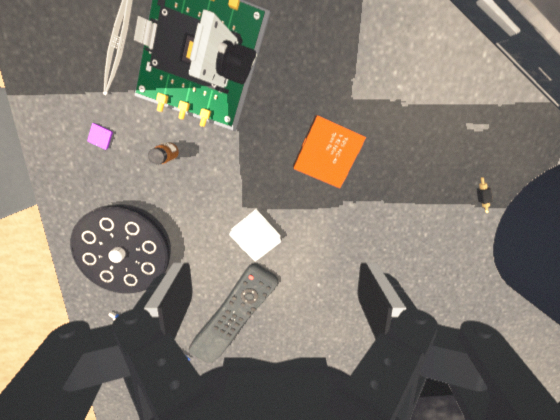

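The green fixture is at scene (322,243), side (302,268) and wrist (200,55). Its latch is on the left, the lid stands up on the right, and the black knob is on the lid's far face. The only look-alike is the orange fixture at scene (210,202), side (266,187), so I choose the green one. The purple chip at scene (319,307), side (220,317) is to be left alone.

```bash
cat > h.py <<'E'
import numpy as np,cv2
from plant import robot
def ray(i,uv,z):
    uv=np.asarray(uv,float).reshape(-1,2); f=210/np.tan(np.radians(i["fovy"]/2))
    d=np.c_[(uv[:,0]-i["cx"])/f,(uv[:,1]-i["cy"])/f,np.ones(len(uv))]@i["R"]
    c=-i["R"].T@i["t"]
    return c+d*((z-c[2])/d[:,2])[:,None]
def proj(i,X):
    f=210/np.tan(np.radians(i["fovy"]/2)); p=np.atleast_2d(X)@i["R"].T+i["t"]
    return np.c_[f*p[:,0]/p[:,2]+i["cx"],f*p[:,1]/p[:,2]+i["cy"]]
def green(im):
    h=cv2.cvtColor(im,cv2.COLOR_RGB2HSV); m=cv2.inRange(h,(50,90,25),(88,255,255))
    n,l,s,_=cv2.connectedComponentsWithStats(cv2.morphologyEx(m,cv2.MORPH_CLOSE,np.ones((5,5))))
    k=1+np.argmax(s[1:,4]); return (l==k)
def board(i,im):
    y,x=np.nonzero(green(im)); P=ray(i,np.c_[x,y],.018)[:,:2]
    c,s,a=cv2.minAreaRect((P*1000).astype(np.float32)); return c,s,a
E
python3 - <<'E'
from h import *
for n in ["scene","side","wrist"]:
    im=cv2.imread(f"pics/{n}0.png")[:,:,::-1].copy(); i=robot.camera_info(n)
    c,s,a=board(i,im); print(n,np.round(c,1),np.round(s,1),round(a,2))
    if n!="wrist":
        x,y=proj(i,[c[0]/1e3,c[1]/1e3,.03])[0].astype(int)
        cr=cv2.resize(im[y-60:y+60,x-70:x+70],None,fx=2.8,fy=4*.7,interpolation=2); cv2.imwrite(f"pics/c_{n}.png",cr[:,:,::-1])
cv2.imwrite("pics/c0.png",np.hstack([cv2.imread("pics/c_scene.png"),cv2.imread("pics/c_side.png")]))
E
```

```text
scene [525.4  94.7] [ 31.1 105.2] 72.13
side [539.7 136.3] [124.  113.2] 70.88
wrist [529.  103.5] [ 49.3 113.5] 70.16
```

View pics/c0.png

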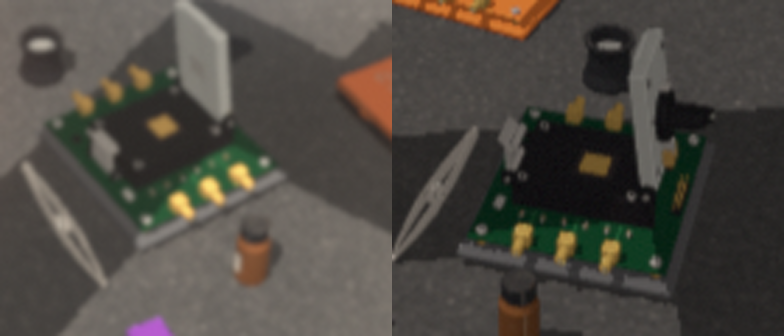

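The crop shows the green board with the chip in its nest, the latch on the left (front) and the lid upright with its knob on the far right side. That confirms the choice. The fixture's yaw is about -19°, its centre near (0.54, 0.13). I'll move the wrist camera over it for a good fix.

```bash
python3 -m jog '[[0.3,-0.15,0,0,0,0,0],[0.3,-0.15,0,0,0,0,0],[0.3,-0.15,0,0,0,0,0],[0.3,-0.15,0,0,0,0,0],[0.3,-0.15,0,0,0,0,0],[0.2,-0.1,0,0,0,0,0],[0,0,0,0,0,0,0],[0,0,0,0,0,0,0],[0,0,0,0,0,0,0]]'
python3 - <<'E'
from h import *
s=robot.get_state(); i=robot.camera_info("wrist"); im=robot.snapshot("wrist"); cv2.imwrite("pics/w1.png",im[:,:,::-1])
print(s["tool_pos"],s["qd"].round(3),i["R"].round(3).tolist(),i["t"]); print(board(i,im))
y,x=np.nonzero(green(im)); P=ray(i,np.c_[x,y],.018)[:,:2]*1e3
b=cv2.boxPoints(cv2.minAreaRect(P.astype(np.float32))); print(b,proj(i,np.c_[b/1e3,[.018]*4]))
E
```

```text
time_s: 0.9
tool_pos: [0.5402, 0.1697, 0.2247]
ee_rot: [2.221, 2.222, -0.0]
ft_force: [0.4, -0.0, -0.1]
opening: 0.0856
gripper_force: 0.0
[0.54019533 0.1696598  0.22470527] [-0.019  0.003 -0.003  0.     0.001 -0.   ] [[1.0, 0.0, 0.001], [0.0, -0.947, 0.321], [0.001, -0.321, -0.947]] [-0.54122179  0.11950816  0.43428306]
((548.6859741210938, 161.75250244140625), (73.80232238769531, 112.97673034667969), 70.80997467041016)
[[483.20697  145.46967 ]
 [589.90594  108.333954]
 [614.165    178.03534 ]
 [507.466    215.17105 ]] [[228.93553321 196.04494274]
 [311.7822492  223.20424458]
 [333.77361465 170.78534438]
 [246.37379018 140.07725102]]
```

View pics/w1.png

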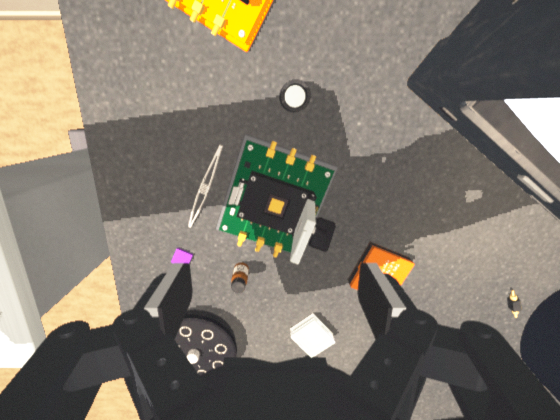

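The whole fixture is visible: board corners at (246,138), (336,165) and (218,232), the gold chip at (276,206), the lid's front edge around (310,235) and the knob behind it at (322,235). I'll fix the centre from the chip and the board edges.

```bash
python3 - <<'E'
from h import *
yaw=np.radians(-19.2); ex=np.array([np.cos(yaw),np.sin(yaw)]); ey=np.array([-ex[1],ex[0]])
w=robot.camera_info("wrist")
for n,f,g in [("wrist","w1",(276,206)),("scene","scene0",None),("side","side0",None)]:
    i=robot.camera_info(n); im=cv2.imread(f"pics/{f}.png")[:,:,::-1].copy()
    if g is None: g=proj(i,[.54,.142,.0338])[0]
    h=cv2.cvtColor(im,cv2.COLOR_RGB2HSV); m=cv2.inRange(h,(12,110,90),(32,255,255))
    N,l,s,c=cv2.connectedComponentsWithStats(m)
    k=[j for j in range(1,N) if s[j,4]>25]; j=min(k,key=lambda j:np.hypot(*(c[j]-g)))
    y,x=np.nonzero(l==j); P=ray(i,np.c_[x,y],.0338)[:,:2]
    r=cv2.minAreaRect((P*1e3).astype(np.float32))
    print(n,g,c[j],s[j],"chip",P.mean(0),r,"origin",P.mean(0)-.002*ex)
    y,x=np.nonzero(green(im)); P=ray(i,np.c_[x,y],.018)[:,:2]*1e3
    print("  ex ext",np.percentile(P@ex,[.3,99.7]),"ey ext",np.percentile(P@ey,[.3,99.7]))
E
```

```text
wrist (276, 206) [275.7715736  205.68527919] [268 198  17  16 197] chip [0.54274109 0.13753519] ((542.6715087890625, 137.21917724609375), (17.91681480407715, 17.523639678955078), 70.91035461425781) origin [0.54085234 0.13819292]
  ex ext [408.9465991  521.46593888] ey ext [302.97212164 369.72544862]
scene [319.92503379 229.89871739] [322.68852459 230.54098361] [318 227  11   8  61] chip [0.54185654 0.1367295 ] ((542.4976196289062, 136.7843475341797), (19.01915168762207, 17.93128776550293), 71.2674331665039) origin [0.53996778 0.13738723]
  ex ext [412.45613816 516.03442054] ey ext [246.74457486 278.39941195]
side [301.80389131 257.1743463 ] [303.22413793 259.0862069 ] [298 256  11   7  58] chip [0.54186239 0.1370517 ] ((542.0768432617188, 137.11550903320312), (14.54171371459961, 15.206552505493164), 68.9615707397461) origin [0.53997363 0.13770943]
  ex ext [408.5940242  521.27981072] ey ext [244.57010512 366.54243512]
```

The three views agree: the origin is at (0.5405, 0.138) and the yaw is -19.2°. I'll align the tool (tool x = -fixture x, tool y = fixture y), part-close it, and go behind the lid while still high.

```bash
python3 -m jog '[[0,0,0,0,0,-0.0197,0.67],[0,0,0,0,0,-0.0197,0.67],[0,0,0,0,0,-0.0197,0.67],[0,0,0,0,0,-0.0197,0.67],[0,0,0,0,0,-0.0197,0.67],[0,0,0,0,0,-0.0197,0.67],[0,0,0,0,0,-0.0197,0.67],[0,0,0,0,0,-0.0197,0.67],[0,0,0,0,0,-0.0197,0.67],[0,0,0,0,0,-0.0197,0.67],[-0.3,-0.1,0,0,0,0,0.67],[-0.3,-0.1,0,0,0,0,0.67],[-0.25,-0.1,0,0,0,0,0.67],[0,0,0,0,0,0,0.67],[0,0,0,0,0,0,0.67]]' 30
cat >> h.py <<'E'
O=np.array([.5405,.138]);yaw=np.radians(-19.2); ex=np.array([np.cos(yaw),np.sin(yaw)]); ey=np.array([-ex[1],ex[0]])
from scipy.spatial.transform import Rotation as Ro
def fx(p): p=np.asarray(p); return np.round(np.r_[(p[:2]-O)@ex,(p[:2]-O)@ey,p[2]]*1e3,1)
def st():
    s=robot.get_state(); R=Ro.from_rotvec(s["ee_rot"]).as_matrix(); 
    print("t",round(s["time_s"],2),"fix",fx(s["tool_pos"]),"toolx deg",np.degrees(np.arctan2(R[1,0],R[0,0])).round(2),"z",R[:,2].round(3),"F",s["ft_force"].round(1),"open",s["opening"].round(4),"j",s["joint_pos"].round(2))
E
python3 - <<'E'
from h import *
st(); i=robot.camera_info("side"); im=robot.snapshot("side"); cv2.imwrite("pics/s1.png",cv2.resize(im[130:330,180:440],None,fx=3,fy=3,interpolation=2)[:,:,::-1])
E
```

```text
time_s: 2.2
tool_pos: [0.6115, 0.1117, 0.2243]
ee_rot: [-0.526, -3.097, 0.0]
ft_force: [-0.5, -0.2, -0.1]
opening: 0.0283
gripper_force: 0.0Traceback (most recent call last):
  File "<stdin>", line 2, in <module>
  File "h.py", line 23, in st
    print("t",round(s["time_s"],2),"fix",fx(s["tool_pos"]),"toolx deg",np.degrees(np.arctan2(R[1,0],R[0,0])).round(2),"z",R[:,2].round(3),"F",s["ft_force"].round(1),"open",s["opening"].round(4),"j",s["joint_pos"].round(2))
                                                                                                                                                                            ^^^^^^^^^^^^^^^^^^
AttributeError: 'float' object has no attribute 'round'
```

```bash
sed -i 's/s\["opening"\].round(4)/round(s["opening"],4)/' h.py
python3 - <<'E'
from h import *
st(); i=robot.camera_info("side"); im=robot.snapshot("side"); cv2.imwrite("pics/s1.png",cv2.resize(im[130:330,180:440],None,fx=3,fy=3,interpolation=2)[:,:,::-1])
E
```

```text
t 2.2 fix [ 75.7  -1.5 224.3] toolx deg 160.72 z [-0. -0. -1.] F [-0.5 -0.2 -0.1] open 0.0283 j [ 0.18  0.35  1.64 -0.    1.15 -1.06]
```

View pics/s1.png

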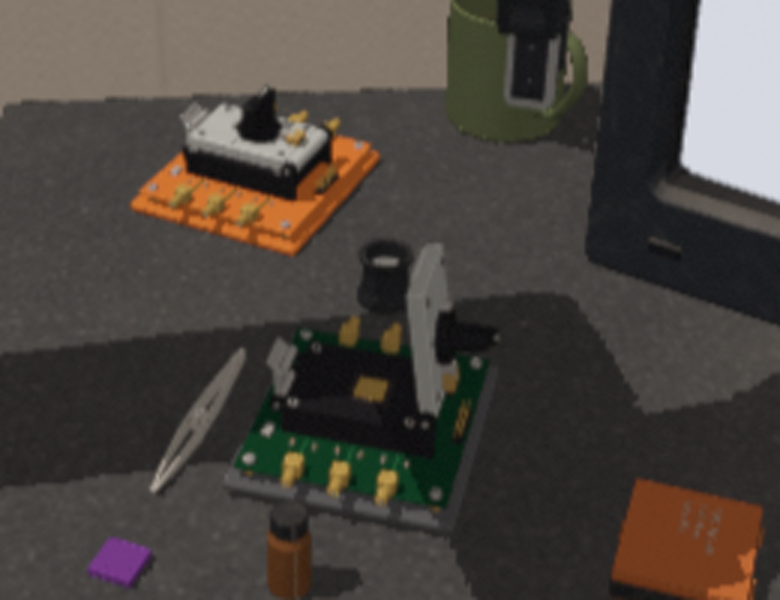

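The lid stands about upright at crop (428,330), the knob sticks out backwards at (470,335), and the gripper is still high above it. I'll come down behind the lid.

```bash
python3 -m jog '[[0,0.015,0.3,0,0,0,0.67],[0,0,0.3,0,0,0,0.67],[0,0,0.3,0,0,0,0.67],[0,0,0.18,0,0,0,0.67],[0,0,0,0,0,0,0.67],[0.1,0,0,0,0,0,0.67],[0.1,0,0,0,0,0,0.67],[0,0,0,0,0,0,0.67],[0,0,0,0,0,0,0.67]]'
python3 -c "
from h import *
st()"
```

```text
time_s: 3.0
tool_pos: [0.5922, 0.1224, 0.1185]
ee_rot: [0.519, 3.096, 0.001]
ft_force: [0.5, -0.3, 0.2]
opening: 0.028
gripper_force: 0.0
t 3.0 fix [ 53.9   2.3 118.5] toolx deg 160.97 z [ 0.002  0.    -1.   ] F [ 0.5 -0.3  0.2] open 0.028 j [ 0.2   0.44  1.77  0.    0.93 -1.04]
```

```bash
python3 -m jog '[[0.08,0,0,0,0,0,0.67],[0.08,0,0,0,0,0,0.67],[0.08,0,0,0,0,0,0.67],[0.04,0,0,0,0,0,0.67],[0,0,0,0,0,0,0.67]]'
python3 -c "
from h import *
st()"
```

```text
time_s: 3.42
tool_pos: [0.5644, 0.1313, 0.1168]
ee_rot: [-0.52, -3.098, 0.0]
ft_force: [0.5, -1.2, -0.1]
opening: 0.0281
gripper_force: 0.0
t 3.42 fix [ 24.8   1.5 116.8] toolx deg 160.95 z [-0.001 -0.    -1.   ] F [ 0.5 -1.2 -0.1] open 0.0281 j [ 0.23  0.41  1.82  0.    0.91 -1.01]
```

```bash
python3 -m jog '[[0.07,0,0.01,0,0,0,0.67],[0.07,0,0.01,0,0,0,0.67],[0.06,0,0.01,0,0,0,0.67],[0.06,0,0,0,0,0,0.67],[0,0,0,0,0,0,0.67],[0,0,0,0,0,0,0.67]]'
python3 - <<'E'
from h import *
st(); i=robot.camera_info("side"); im=robot.snapshot("side"); cv2.imwrite("pics/s2.png",cv2.resize(im[180:320,220:400],None,fx=3,fy=3,interpolation=2)[:,:,::-1])
E
```

```text
time_s: 3.92
tool_pos: [0.5408, 0.1396, 0.1138]
ee_rot: [-0.52, -3.098, 0.0]
ft_force: [1.0, -0.5, 0.3]
opening: 0.0283
gripper_force: 0.0
t 3.92 fix [ -0.2   1.6 113.8] toolx deg 160.95 z [-0. -0. -1.] F [ 1.  -0.5  0.3] open 0.0283 j [ 0.25  0.38  1.87 -0.    0.89 -0.99]
```

View pics/s2.png

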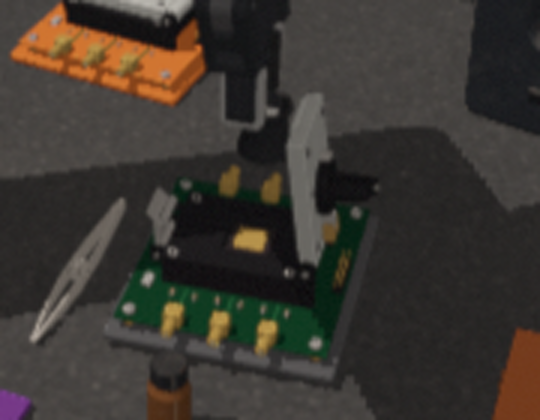

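The lid hasn't moved: it is still upright at crop (310,170), and the fingers hang at (245,110) over the chip. So they passed above or beside it. I'll check the geometry by projection.

```bash
python3 - <<'E'
from h import *
W=lambda x,y,z:np.r_[O+ex*x/1e3+ey*y/1e3,z/1e3]
i=robot.camera_info("side")
wi={"fovy":71.3903164487068,"cx":274.58,"cy":205.82,"R":np.array([[1,0,.001],[0,-.947,.321],[.001,-.321,-.947]]),"t":np.array([-.5412,.1195,.4343])}
for th in [1.4,1.57,1.75,1.9]:
    for y in (-24,24):
        p=W(38-78*np.cos(th)+5*np.sin(th),y,41+78*np.sin(th)+5*np.cos(th))
        print(th,y,"side crop s2",((proj(i,p)[0]-[220,180])*3).round(0),"w1",proj(wi,p)[0].round(0))
for z in (97,105,113): print("tip",z,[((proj(i,W(-.2+dx,y,z))[0]-[220,180])*3).round(0) for y in (-28,28) for dx in (-11,11)])
im=cv2.imread("pics/side0.png"); 
E
```

```text
1.4 -24 side crop s2 [296. 144.] w1 [294. 264.]
1.4 24 side crop s2 [316.  91.] w1 [312. 221.]
1.57 -24 side crop s2 [323. 148.] w1 [307. 268.]
1.57 24 side crop s2 [342.  94.] w1 [325. 226.]
1.75 -24 side crop s2 [350. 156.] w1 [320. 271.]
1.75 24 side crop s2 [368. 102.] w1 [339. 229.]
1.9 -24 side crop s2 [372. 165.] w1 [329. 272.]
1.9 24 side crop s2 [389. 111.] w1 [348. 231.]
tip 97 [array([214., 170.]), array([256., 177.]), array([241., 109.]), array([281., 115.])]
tip 105 [array([214., 158.]), array([257., 165.]), array([241.,  96.]), array([282., 103.])]
tip 113 [array([214., 145.]), array([257., 152.]), array([242.,  84.]), array([282.,  90.])]
```

```bash
python3 - <<'E'
from h import *
a=cv2.imread("pics/w1.png")[120:280,200:360]; i=robot.camera_info("side"); b=robot.snapshot("side")[180:280,260:360,::-1]
cv2.imwrite("pics/c1.png",np.hstack([cv2.resize(a,(400,400),interpolation=2),cv2.resize(b,(400,400),interpolation=2)]))
E
```

```text
(no output)
```

View pics/c1.png

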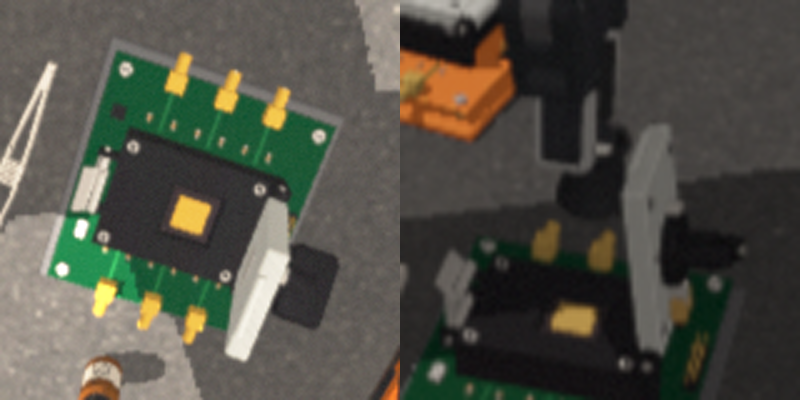

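Projection puts the lid at about 1.38 rad, with its front edge at x≈28, z≈118. The fingers look higher or farther left than the model says. I'll make one composite with projected markers to settle it.

```bash
python3 - <<'E'
from h import *
W=lambda x,y,z:np.r_[O+ex*x/1e3+ey*y/1e3,z/1e3]
T=[]
for n,(x0,y0,w,h) in {"scene":(260,120,130,150),"side":(240,150,130,150),"wrist":(0,0,560,420)}.items():
    i=robot.camera_info(n); im=robot.snapshot(n)[:,:,::-1].copy(); 
    im=im[y0:y0+h,x0:x0+w]; k=400/w if n!="wrist" else 350/560; sz=(400,int(h*k)) if n!="wrist" else (400,300)
    if n!="wrist": sz=(260,300)
    kx,ky=sz[0]/w,sz[1]/h
    im=cv2.resize(im,sz,interpolation=2)
    for p,c in [((-.2,1.6,113.8),(0,0,255)),((-.2,1.6,97),(0,255,0)),((-.2,-22,97),(255,255,0)),((-.2,22,97),(255,0,255)),((28,0,118),(0,255,255))]:
        q=proj(i,W(*p))[0]; cv2.circle(im,(int((q[0]-x0)*kx),int((q[1]-y0)*ky)),3,c,-1)
    T.append(im)
H=T[0].shape[0]
out=np.zeros((600,800,3),np.uint8); out[:300,:260]=T[0]; out[:300,270:530]=T[1]; out[300:600,:400]=T[2]; cv2.imwrite("pics/m.png",out)
E
```

```text
(no output)
```

View pics/m.png

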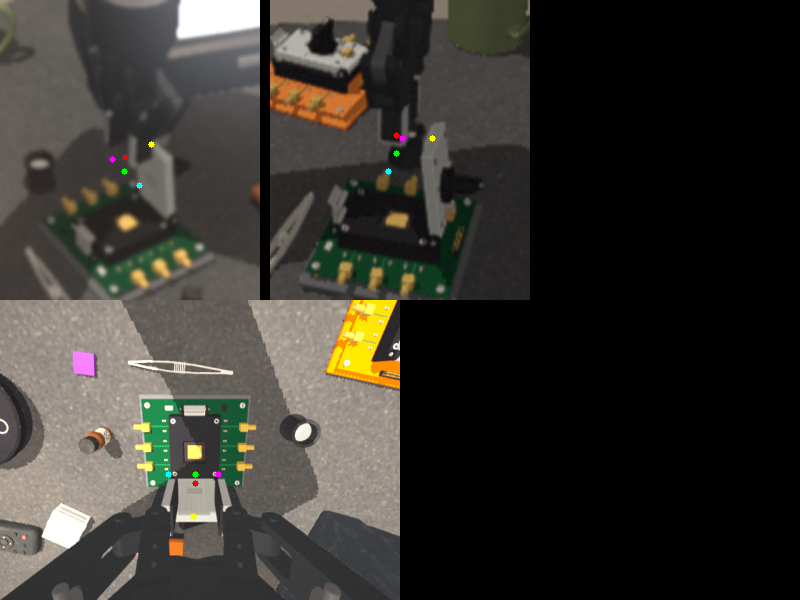

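The markers show that the fingertips sit at about z 113–120, clearly higher than 17 mm below the TCP: partly open, they stand farther back. They therefore passed over the lid's edge. I'll go up and back behind the lid, this time with the fingers shut, so the tip is well defined.

```bash
python3 -m jog '[[0,0,-0.25,0,0,0,1],[0,0,-0.25,0,0,0,1],[-0.25,0,0,0,0,0,1],[-0.25,0,0,0,0,0,1],[-0.2,-0.02,0,0,0,0,1],[0,0,0.25,0,0,0,1],[0,0,0.2,0,0,0,1],[0,0,0,0,0,0,1],[0,0,0,0,0,0,1]]'
python3 -c "
from h import *
st()"
```

```text
time_s: 4.92
tool_pos: [0.6058, 0.1144, 0.1179]
ee_rot: [-0.521, -3.096, 0.001]
ft_force: [0.7, 0.5, 0.5]
opening: 0.0001
gripper_force: 0.0
t 4.92 fix [ 69.4  -0.8 117.9] toolx deg 160.91 z [-0.003 -0.001 -1.   ] F [0.7 0.5 0.5] open 0.0001 j [ 0.18  0.46  1.74 -0.    0.95 -1.05]
```

```bash
cat >> h.py <<'E'
def lid():  # near/far front-edge position in the side picture: pale pixels on the lid's region
    im=robot.snapshot("side"); h=cv2.cvtColor(im,cv2.COLOR_RGB2HSV)
    m=cv2.inRange(h,(0,0,100),(179,50,255)); m[:,:255]=0;m[:,345:]=0;m[:200]=0;m[285:]=0
    n,l,s,c=cv2.connectedComponentsWithStats(m)
    for j in range(1,n):
        if s[j,4]>60: print("pale",s[j],c[j].round(0))
    return im
E
python3 -c "
from h import *
lid()"
python3 -m jog '[[0.08,0,0,0,0,0,1],[0.08,0,0,0,0,0,1],[0.08,0,0,0,0,0,1],[0.08,0,0,0,0,0,1],[0.04,0,0,0,0,0,1],[0,0,0,0,0,0,1],[0,0,0,0,0,0,1]]'
python3 -c "
from h import *
st();lid()"
```

```text
pale [316 211  14  57 435] [322. 238.]
time_s: 5.55
tool_pos: [0.5725, 0.1267, 0.1191]
ee_rot: [0.52, 3.098, 0.0]
ft_force: [-0.0, -0.4, 0.5]
opening: -0.0002
gripper_force: 0.0
t 5.55 fix [ 33.9  -0.2 119.1] toolx deg 160.95 z [ 0.001  0.    -1.   ] F [-0.  -0.4  0.5] open -0.0002 j [ 0.22  0.41  1.81 -0.    0.92 -1.02]
pale [316 217  14  51 379] [321. 240.]
```

```bash
python3 -m jog '[[0.08,0,0,0,0,0,1],[0.08,0,0,0,0,0,1],[0,0,0,0,0,0,1],[0,0,0,0,0,0,1]]'
python3 - <<'E'
from h import *
st();im=lid()
i=robot.camera_info("side");h=cv2.cvtColor(im,cv2.COLOR_RGB2GRAY)
W=lambda x,y,z:np.r_[O+ex*x/1e3+ey*y/1e3,z/1e3]
s=robot.get_state(); f=fx(s["tool_pos"])
for z in (102,112,120): print(z,[proj(i,W(f[0]+d,-14,z))[0].round(0) for d in (-11,11)])
E
```

```text
time_s: 5.93
tool_pos: [0.5569, 0.1318, 0.1187]
ee_rot: [-0.52, -3.098, 0.0]
ft_force: [-0.5, -0.9, 1.0]
opening: 0.0
gripper_force: 0.0
t 5.93 fix [ 17.5  -0.5 118.7] toolx deg 160.94 z [-0. -0. -1.] F [-0.5 -0.9  1. ] open 0.0 j [ 0.23  0.4   1.84 -0.    0.91 -1.01]
pale [316 211  14  57 415] [322. 237.]
102 [array([305., 231.]), array([319., 233.])]
112 [array([305., 225.]), array([320., 228.])]
120 [array([305., 221.]), array([320., 223.])]
```

```bash
python3 -m jog '[[-0.05,0,0,0,0,0,1],[0,0,0.03,0,0,0,1],[0,0,0.03,0,0,0,1],[0,0,0,0,0,0,1]]'
python3 -c "
from h import *
st();lid()"
python3 -m jog '[[0,0,0.03,0,0,0,1],[0,0,0.03,0,0,0,1],[0,0,0,0,0,0,1]]'
python3 -c "
from h import *
st();lid()"
```

```text
time_s: 6.32
tool_pos: [0.5639, 0.1302, 0.1149]
ee_rot: [0.521, 3.095, 0.002]
ft_force: [-4.2, -1.3, 21.4]
opening: -0.0002
gripper_force: 10.7
t 6.32 fix [ 24.7   0.3 114.9] toolx deg 160.9 z [ 0.003  0.001 -1.   ] F [-4.2 -1.3 21.4] open -0.0002 j [ 0.22  0.41  1.83 -0.    0.9  -1.01]
pale [316 220  14  48 360] [321. 240.]
time_s: 6.62
tool_pos: [0.5672, 0.13, 0.1142]
ee_rot: [0.518, 3.089, 0.003]
ft_force: [-13.1, -9.8, 66.6]
opening: -0.0
gripper_force: 32.9
t 6.62 fix [ 27.8   1.2 114.2] toolx deg 160.94 z [ 0.01  0.   -1.  ] F [-13.1  -9.8  66.6] open -0.0 j [ 0.22  0.41  1.83 -0.    0.89 -1.01]
pale [318 220  13  48 334] [322. 241.]
```

The tip touches the lid's top edge at TCP z≈115, so by contact and by camera the real tip is about level with the TCP reading. I'll back off at once and get behind the lid, lower.

```bash
python3 -m jog '[[0,0,-0.2,0,0,0,1],[0,0,-0.1,0,0,0,1],[-0.2,0,0,0,0,0,1],[-0.2,0,0,0,0,0,1],[0,0,0.1,0,0,0,1],[0,0,0.1,0,0,0,1],[0,0,0,0,0,0,1],[0,0,0,0,0,0,1]]'
python3 -c "
from h import *
st();lid()"
```

```text
time_s: 7.33
tool_pos: [0.5982, 0.1169, 0.1151]
ee_rot: [-0.52, -3.095, 0.002]
ft_force: [0.1, 0.4, 0.2]
opening: 0.0001
gripper_force: 0.0
t 7.33 fix [ 61.4  -1.  115.1] toolx deg 160.92 z [-0.004 -0.001 -1.   ] F [0.1 0.4 0.2] open 0.0001 j [ 0.19  0.45  1.76  0.    0.94 -1.05]
pale [317 211  14  57 406] [322. 237.]
```

```bash
python3 -m jog '[[0,0,0.04,0,0,0,1],[0,0,0.04,0,0,0,1],[0,0,0.02,0,0,0,1],[0,0,0,0,0,0,1],[0,0,0,0,0,0,1]]'
python3 -c "
from h import *
st()"
```

```text
time_s: 7.8
tool_pos: [0.5998, 0.117, 0.1067]
ee_rot: [-0.52, -3.098, 0.0]
ft_force: [0.4, 0.5, 1.3]
opening: -0.0
gripper_force: 0.0
t 7.8 fix [ 62.9  -0.3 106.7] toolx deg 160.93 z [-0. -0. -1.] F [0.4 0.5 1.3] open -0.0 j [ 0.19  0.46  1.76 -0.    0.92 -1.05]
```

```bash
python3 -m jog '[[0.08,0,0,0,0,0,1],[0.08,0,0,0,0,0,1],[0.08,0,0,0,0,0,1],[0.06,0,0,0,0,0,1],[0,0,0,0,0,0,1],[0,0,0,0,0,0,1]]'
python3 -c "
from h import *
st();lid()"
```

```text
time_s: 8.3
tool_pos: [0.5712, 0.1271, 0.107]
ee_rot: [0.52, 3.098, 0.0]
ft_force: [0.1, -0.0, 0.1]
opening: 0.0002
gripper_force: 0.0
t 8.3 fix [ 32.6  -0.2 107. ] toolx deg 160.95 z [ 0.  0. -1.] F [ 0.1 -0.   0.1] open 0.0002 j [ 0.22  0.43  1.82  0.    0.9  -1.02]
pale [305 212  23  56 494] [316. 239.]
```

The lid is moving. I'll keep pushing along the arc.

```bash
python3 -m jog '[[0.08,0,0.02,0,0,0,1],[0.08,0,0.03,0,0,0,1],[0.08,0,0.04,0,0,0,1],[0.08,0,0.05,0,0,0,1],[0,0,0,0,0,0,1],[0,0,0,0,0,0,1]]'
python3 -c "
from h import *
st();lid()"
```

```text
time_s: 8.85
tool_pos: [0.5403, 0.1374, 0.0923]
ee_rot: [-0.519, -3.097, 0.001]
ft_force: [0.3, -0.2, 0.3]
opening: -0.0
gripper_force: 0.0
t 8.85 fix [ 0.1 -0.7 92.3] toolx deg 160.96 z [-0.001 -0.    -1.   ] F [ 0.3 -0.2  0.3] open -0.0 j [ 0.25  0.41  1.89  0.    0.84 -0.99]
pale [288 221  41  47 598] [305. 245.]
```

```bash
python3 -m jog '[[0.05,0,0.06,0,0,0,1],[0.05,0,0.06,0,0,0,1],[0.04,0,0.06,0,0,0,1],[0,0,0,0,0,0,1],[0,0,0,0,0,0,1]]'
python3 - <<'E'
from h import *
st();lid();i=robot.camera_info("side")
W=lambda x,y,z:np.r_[O+ex*x/1e3+ey*y/1e3,z/1e3]
for th in (1,.8,.6,.4,.2,.1,0): print(th,[proj(i,W(38-78*np.cos(th)+h*np.sin(th),y,41+78*np.sin(th)+h*np.cos(th)))[0].round(0) for h in (5,-4.5) for y in (-24,24)])
E
```

```text
time_s: 9.32
tool_pos: [0.5274, 0.1418, 0.0741]
ee_rot: [-0.52, -3.097, 0.001]
ft_force: [0.8, -0.0, -0.2]
opening: 0.0003
gripper_force: 0.0
t 9.32 fix [-13.6  -0.7  74.1] toolx deg 160.94 z [-0.001 -0.    -1.   ] F [ 0.8 -0.  -0.2] open 0.0003 j [ 0.26  0.43  1.92 -0.    0.8  -0.98]
pale [274 223  56  45 740] [301. 250.]
1 [array([299., 230.]), array([307., 212.]), array([294., 232.]), array([302., 214.])]
0.8 [array([291., 233.]), array([299., 216.]), array([287., 236.]), array([295., 218.])]
0.6 [array([284., 238.]), array([292., 220.]), array([281., 241.]), array([289., 224.])]
0.4 [array([279., 244.]), array([287., 226.]), array([277., 248.]), array([285., 230.])]
0.2 [array([276., 251.]), array([284., 233.]), array([275., 255.]), array([283., 237.])]
0.1 [array([275., 254.]), array([283., 236.]), array([274., 259.]), array([283., 241.])]
0 [array([274., 258.]), array([283., 240.]), array([274., 262.]), array([283., 244.])]
```

The lid is following, at roughly 0.4 rad or less. I'll shift towards the front edge, open the fingers to 30 mm so they straddle the 22 mm latch, and go down.

```bash
python3 -m jog '[[0.07,0,0,0,0,0,0.65],[0.06,0.01,0,0,0,0,0.65],[0,0,0,0,0,0,0.65],[0,0,0,0,0,0,0.65],[0,0,0.06,0,0,0,0.65],[0,0,0.06,0,0,0,0.65],[0,0,0,0,0,0,0.65]]'
python3 -c "
from h import *
st();lid()"
```

```text
time_s: 9.95
tool_pos: [0.5156, 0.1468, 0.0615]
ee_rot: [-0.52, -3.097, 0.001]
ft_force: [0.2, 0.6, -0.7]
opening: 0.0298
gripper_force: 0.0
t 9.95 fix [-26.4   0.1  61.5] toolx deg 160.92 z [-0.002 -0.    -1.   ] F [ 0.2  0.6 -0.7] open 0.0298 j [ 0.27  0.43  1.95 -0.    0.76 -0.96]
pale [270 240  60  29 684] [299. 256.]
```

```bash
python3 -m jog '[[0,0,0.04,0,0,0,0.65],[0,0,0.04,0,0,0,0.65],[0,0,0,0,0,0,0.65]]'
python3 -m jog '[[0,0,0.03,0,0,0,0.65],[0,0,0,0,0,0,0.65]]'
python3 -c "
from h import *
st();lid()"
```

```text
time_s: 10.25
tool_pos: [0.5158, 0.1469, 0.0539]
ee_rot: [-0.521, -3.097, 0.001]
ft_force: [-1.5, -0.4, 0.1]
opening: 0.0299
gripper_force: 0.0
time_s: 10.42
tool_pos: [0.516, 0.1469, 0.0513]
ee_rot: [-0.521, -3.098, 0.0]
ft_force: [-0.0, 0.1, -0.1]
opening: 0.0301
gripper_force: 0.0
t 10.42 fix [-26.1   0.4  51.3] toolx deg 160.92 z [-0.001 -0.    -1.   ] F [-0.   0.1 -0.1] open 0.0301 j [ 0.27  0.45  1.95 -0.    0.74 -0.96]
pale [272 200  10  17  88] [277. 208.]
pale [270 240  60  29 601] [301. 257.]
```

```bash
python3 -m jog '[[0,0,0.03,0,0,0,0.65],[0,0,0,0,0,0,0.65]]'
python3 -m jog '[[0,0,0.02,0,0,0,0.65],[0,0,0,0,0,0,0.65]]'
python3 -m jog '[[0,0,0.02,0,0,0,0.65],[0,0,0,0,0,0,0.65]]'
python3 -c "
from h import *
st();lid()"
```

```text
time_s: 10.63
tool_pos: [0.516, 0.147, 0.0484]
ee_rot: [-0.521, -3.098, 0.0]
ft_force: [0.1, -0.4, 0.6]
opening: 0.0299
gripper_force: 0.0
time_s: 10.8
tool_pos: [0.5163, 0.1471, 0.0467]
ee_rot: [0.521, 3.098, 0.0]
ft_force: [-0.2, -0.4, 1.4]
opening: 0.0298
gripper_force: 0.7
time_s: 10.97
tool_pos: [0.5161, 0.1471, 0.0446]
ee_rot: [-0.521, -3.098, -0.0]
ft_force: [-0.4, 0.3, 0.6]
opening: 0.0304
gripper_force: 0.2
t 10.97 fix [-26.    0.5  44.6] toolx deg 160.92 z [-0.  0. -1.] F [-0.4  0.3  0.6] open 0.0304 j [ 0.27  0.46  1.96  0.    0.72 -0.96]
pale [273 204   9  17  84] [277. 212.]
pale [269 243  61  27 582] [301. 258.]
```

```bash
python3 -m jog '[[0,0,0.02,0,0,0,0.65],[0,0,0,0,0,0,0.65]]'
python3 -m jog '[[0,0,0.02,0,0,0,0.65],[0,0,0,0,0,0,0.65]]'
python3 -m jog '[[0,0,0.02,0,0,0,0.65],[0,0,0,0,0,0,0.65]]'
```

```text
time_s: 11.18
tool_pos: [0.516, 0.1471, 0.0426]
ee_rot: [-0.521, -3.098, -0.0]
ft_force: [-0.9, 0.2, -0.3]
opening: 0.0298
gripper_force: 0.3
time_s: 11.35
tool_pos: [0.516, 0.1469, 0.0404]
ee_rot: [-0.521, -3.098, 0.0]
ft_force: [-0.6, -0.1, -0.3]
opening: 0.0298
gripper_force: 0.0
time_s: 11.52
tool_pos: [0.5164, 0.147, 0.0389]
ee_rot: [0.521, 3.098, 0.0]
ft_force: [-1.5, -1.0, 5.1]
opening: 0.0299
gripper_force: 2.8
```

```bash
python3 -m jog '[[0,0,0.02,0,0,0,0.65],[0,0,0,0,0,0,0.65]]'
python3 -m jog '[[0,0,0.01,0,0,0,0.65],[0,0,0,0,0,0,0.65]]'
python3 -m jog '[[0,0,0.01,0,0,0,0.65],[0,0,0,0,0,0,0.65]]'
```

```text
time_s: 11.68
tool_pos: [0.5165, 0.1471, 0.0382]
ee_rot: [0.521, 3.098, 0.0]
ft_force: [-6.3, -1.8, 23.6]
opening: 0.0297
gripper_force: 12.1
time_s: 11.85
tool_pos: [0.5165, 0.1472, 0.0379]
ee_rot: [0.521, 3.098, 0.001]
ft_force: [-8.2, -2.0, 32.6]
opening: 0.0299
gripper_force: 16.3
time_s: 12.02
tool_pos: [0.5165, 0.1472, 0.0375]
ee_rot: [0.521, 3.098, 0.001]
ft_force: [-12.8, -2.3, 41.5]
opening: 0.03
gripper_force: 20.9
```

```bash
python3 -c "
from h import *
st();lid()"
```

```text
t 12.02 fix [-25.7   0.8  37.5] toolx deg 160.91 z [ 0.001  0.    -1.   ] F [-12.8  -2.3  41.5] open 0.03 j [ 0.27  0.47  1.96  0.    0.71 -0.96]
pale [275 208   8  13  70] [278. 214.]
pale [270 245  60  25 588] [303. 259.]
```

There is firm contact at TCP z≈38, with more than 40 N pressed. I'll raise the tool clear and look at the latch and knob.

```bash
python3 -m jog '[[0,0,-0.3,0,0,0,0.65],[0,0,-0.3,0,0,0,0.65],[0,0,-0.3,0,0,0,0.3],[0,0,-0.1,0,0,0,0.3],[0,0,0,0,0,0,0.3],[0,0,0,0,0,0,0.3]]'
python3 - <<'E'
from h import *
st(); i=robot.camera_info("wrist"); im=robot.snapshot("wrist"); cv2.imwrite("pics/w3.png",im[:,:,::-1]); np.save("w3.npy",i)
W=lambda x,y,z:np.r_[O+ex*x/1e3+ey*y/1e3,z/1e3]
a=proj(i,W(-5,0,50))[0].astype(int); print(a, proj(i,[W(2,0,74),W(-36,0,46),W(2,0,52)]))
s=lid(); c=lambda m,x,y,w,h:cv2.resize(m[max(y,0):y+h,max(x,0):x+w],(400,400),interpolation=2)[:,:,::-1]
x0,y0=a-[80,80]; print(x0,y0)
cv2.imwrite("pics/m2.png",np.hstack([c(im,x0,y0,160,160),c(s,255,205,90,90)]))
E
```

```text
time_s: 12.57
tool_pos: [0.5163, 0.147, 0.1346]
ee_rot: [0.521, 3.097, 0.001]
ft_force: [-1.1, -0.2, -0.2]
opening: 0.06
gripper_force: 0.0
t 12.57 fix [-25.9   0.5 134.6] toolx deg 160.92 z [ 0.001  0.    -1.   ] F [-1.1 -0.2 -0.2] open 0.06 j [ 0.27  0.32  1.9  -0.    0.91 -0.96]
[272 231] [[272.80932245 251.93153196]
 [272.99554187 196.20808097]
 [272.94930538 240.02267562]]
pale [274 242  56  28 753] [299. 257.]
192 151
```

View pics/m2.png

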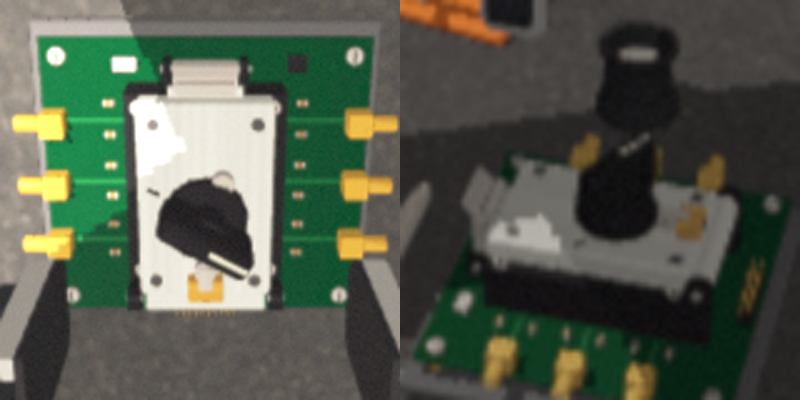

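The lid lies flat, the latch stands upright over its lip at crop-left (205,80), and the white line runs from (205,258) to (255,278), so the knob is at about 0.46 rad. Knob 0 points right, the way clockwise is towards the bottom of the image, and the black target line is at (152,192). I'll centre over the knob, turn 64° counter-clockwise so that the fingers close across the bar, and go down.

```bash
python3 - <<'E'
from h import *
i=np.load("w3.npy",allow_pickle=True).item()
g=cv2.imread("pics/w3.png")[235:275,255:310].min(2); m=(g>130).astype(np.uint8)
n,l,s,c=cv2.connectedComponentsWithStats(m)
for j in range(1,n):
    if s[j,4]>8:
        y,x=np.nonzero(l==j); P=ray(i,np.c_[x+255,y+235],.074); v=np.array([fx(p)[:2] for p in P]); 
        d=np.linalg.svd(v-v.mean(0))[2][0]; print(s[j],c[j]+[255,235],v.mean(0),np.linalg.norm(np.ptp(v,axis=0)),"knob",np.arctan2(d[0],d[1]))
E
python3 -m jog '[[-0.14,0,0,0,0,-0.0,0.3],[-0.14,-0.005,0,0,0,0,0.3],[0,0,0,0,0,-0.0196,0.3],[0,0,0,0,0,-0.0196,0.3],[0,0,0,0,0,-0.0196,0.3],[0,0,0,0,0,-0.0196,0.3],[0,0,0,0,0,-0.0196,0.3],[0,0,0,0,0,-0.0196,0.3],[0,0,0,0,0,-0.0196,0.3],[0,0,0,0,0,-0.0196,0.3],[0,0,0,0,0,-0.0196,0.3],[0,0,0.2,0,0,0,0.3],[0,0,0.2,0,0,0,0.3],[0,0,0,0,0,0,0.3],[0,0,0,0,0,0,0.3]]'
python3 -c "
from h import *
st()"
```

```text
[  0   0  47  40 945] [278.86772487 259.81904762] [9.20730159 4.84497354] 51.21816084163897 knob 2.751491158956727
time_s: 13.92
tool_pos: [0.5423, 0.1368, 0.0934]
ee_rot: [1.186, -2.906, -0.001]
ft_force: [0.1, 0.1, 0.4]
opening: 0.0599
gripper_force: 0.0
t 13.92 fix [ 2.1 -0.6 93.4] toolx deg -135.6 z [-0.003 -0.001 -1.   ] F [0.1 0.1 0.4] open 0.0599 j [ 0.24  0.41  1.88 -0.    0.85 -2.1 ]
```

```bash
python3 -m jog '[[0,0,0.12,0,0,0,0.5],[0,0,0.12,0,0,0,0.5],[0,0,0.1,0,0,0,0.5],[0,0,0,0,0,0,0.5],[0,0,0,0,0,0,0.5]]'
python3 -m jog '[[0,0,0.05,0,0,0,0.5],[0,0,0.04,0,0,0,0.5],[0,0,0,0,0,0,0.5],[0,0,0,0,0,0,0.5]]'
```

```text
time_s: 14.33
tool_pos: [0.5419, 0.1373, 0.06]
ee_rot: [1.187, -2.907, -0.0]
ft_force: [-0.5, 0.2, -0.5]
opening: 0.0427
gripper_force: 0.0
time_s: 14.67
tool_pos: [0.5424, 0.1374, 0.0517]
ee_rot: [1.188, -2.908, -0.0]
ft_force: [-0.1, -0.3, 0.7]
opening: 0.0426
gripper_force: 0.0
```

Now close on the bar.

```bash
python3 -m jog '[[0,0,0,0,0,0,0.8],[0,0,0,0,0,0,1],[0,0,0,0,0,0,1],[0,0,0,0,0,0,1],[0,0,0,0,0,0,1],[0,0,0,0,0,0,1]]' 60
python3 -c "
from h import *
st()"
```

```text
time_s: 15.17
tool_pos: [0.5421, 0.1377, 0.0522]
ee_rot: [1.187, -2.908, -0.001]
ft_force: [-2.7, 2.3, 6.6]
opening: 0.0082
gripper_force: 60.4
t 15.17 fix [ 1.6  0.2 52.2] toolx deg -135.59 z [-0.001  0.    -1.   ] F [-2.7  2.3  6.6] open 0.0082 j [ 0.25  0.48  1.9   0.    0.76 -2.1 ]
```

```bash
python3 -m jog '[[0,0,-0.01,0,0,0.0197,1],[0,0,0,0,0,0.0197,1],[0,0,0,0,0,0.0197,1],[0,0,0,0,0,0.0197,1],[0,0,0,0,0,0.0197,1],[0,0,0,0,0,0.0197,1],[0,0,0,0,0,0.0197,1],[0,0,0,0,0,0.0197,1],[0,0,0,0,0,0.0197,1],[0,0,0,0,0,0.0197,1],[0,0,0,0,0,0.0197,1],[0,0,0,0,0,0.0197,1],[0,0,0,0,0,0.0197,1],[0,0,0,0,0,0.0197,1],[0,0,0,0,0,0.0197,1],[0,0,0,0,0,0.0197,1],[0,0,0,0,0,0,1]]'
python3 -c "
from h import *
st();print(robot.get_state()['ft_torque'].round(3))"
```

```text
time_s: 16.58
tool_pos: [0.5419, 0.137, 0.0524]
ee_rot: [-1.787, -2.583, 0.002]
ft_force: [-0.8, -1.6, -2.8]
opening: 0.0081
gripper_force: 59.7
t 16.58 fix [ 1.6 -0.5 52.4] toolx deg 110.63 z [-0.001 -0.001 -1.   ] F [-0.8 -1.6 -2.8] open 0.0081 j [ 0.25  0.48  1.9  -0.    0.76 -0.11]
[-0.301  0.167 -0.019]
```

```bash
python3 -m jog '[[0,0,0,0,0,0.0197,1],[0,0,0,0,0,0.0197,1],[0,0,0,0,0,0.0197,1],[0,0,0,0,0,0.0197,1],[0,0,0,0,0,0.015,1],[0,0,0,0,0,0,1]]'
python3 -c "
from h import *
st();print(robot.get_state()['ft_torque'].round(3))"
python3 -m jog '[[0,0,0,0,0,0.0197,1],[0,0,0,0,0,0.0197,1],[0,0,0,0,0,0.015,1],[0,0,0,0,0,0,1]]'
python3 -c "
from h import *
st();print(robot.get_state()['ft_torque'].round(3))"
```

```text
time_s: 17.08
tool_pos: [0.5416, 0.1371, 0.0524]
ee_rot: [-2.455, -1.96, 0.003]
ft_force: [-2.7, -2.3, -1.6]
opening: 0.0086
gripper_force: 59.8
t 17.08 fix [ 1.3 -0.5 52.4] toolx deg 77.2 z [-0.002 -0.001 -1.   ] F [-2.7 -2.3 -1.6] open 0.0086 j [ 0.25  0.48  1.9  -0.    0.77  0.47]
[-0.231  0.481  0.102]
time_s: 17.42
tool_pos: [0.5415, 0.1371, 0.0524]
ee_rot: [-2.751, -1.516, 0.003]
ft_force: [-4.2, -2.5, -2.2]
opening: 0.0082
gripper_force: 59.8
t 17.42 fix [ 1.2 -0.6 52.4] toolx deg 57.7 z [-0.002 -0.001 -1.   ] F [-4.2 -2.5 -2.2] open 0.0082 j [ 0.25  0.47  1.9  -0.    0.77  0.81]
[-0.32   0.628 -0.135]
```

The torque changed sign, which means the knob is past the detent's top. I'll turn a little further and then release.

```bash
python3 -m jog '[[0,0,0,0,0,0.0197,1],[0,0,0,0,0,0.018,1],[0,0,0,0,0,0,1],[0,0,0,0,0,0,1]]'
python3 -c "
from h import *
st();print(robot.get_state()['ft_torque'].round(3))"
python3 -m jog '[[0,0,0,0,0,0,0.5],[0,0,0,0,0,0,0.5],[0,0,0,0,0,0,0.5],[0,0,0,0,0,0,0.5],[0,0,-0.2,0,0,0,0.5],[0,0,-0.3,0,0,0,0.5],[0,0,-0.3,0,0,0,0.5],[0,0,-0.2,0,0,0,0.5],[0,0,0,0,0,0,0.5],[0,0,0,0,0,0,0.5]]'
python3 - <<'E'
from h import *
st()
i=robot.camera_info("wrist"); im=robot.snapshot("wrist"); cv2.imwrite("pics/w4.png",im[:,:,::-1])
# bar and pointer on a plane at 74 mm, in fixture axes, 1 px = .5 mm
pts=np.array([[-48,-30],[-48,30],[42,30],[42,-30]],float)
W=np.array([np.r_[O+ex*a/1e3+ey*b/1e3,.074] for a,b in pts])
H=cv2.getPerspectiveTransform(proj(i,W).astype(np.float32),((pts+[48,30])[:,::-1]*4).astype(np.float32))
t=cv2.warpPerspective(im,H,(240,360)); g=t.min(2); np.save("t.npy",t)
for j in range(6,360,8): print("".join(" .:-=+*#%@"[int(v)*10//256] for v in g[j,2::4]), -48+j/4)
E
```

```text
time_s: 17.75
tool_pos: [0.5415, 0.1371, 0.0525]
ee_rot: [-2.907, -1.19, 0.003]
ft_force: [-5.5, -3.2, -0.8]
opening: 0.0085
gripper_force: 60.0
t 17.75 fix [ 1.2 -0.5 52.5] toolx deg 44.53 z [-0.002 -0.    -1.   ] F [-5.5 -3.2 -0.8] open 0.0085 j [0.25 0.47 1.9  0.   0.77 1.04]
[-0.278  0.956  0.025]
time_s: 18.58
tool_pos: [0.5437, 0.1377, 0.1542]
ee_rot: [2.911, 1.179, 0.006]
ft_force: [0.7, 0.3, -0.2]
opening: 0.0425
gripper_force: 0.0
t 18.58 fix [  3.1   0.8 154.2] toolx deg 44.1 z [ 0.003  0.001 -1.   ] F [ 0.7  0.3 -0.2] open 0.0425 j [0.25 0.33 1.84 0.   0.97 1.05]
========-:.....:===--::::::::---:-:::::-:::::::::::::::::::: -46.5
============----=====-:::::-====================-:::::::-::: -44.5
============+=========------+******************+--:::::::--- -42.5
===========+++========--::--=+******************=-:::::::::: -40.5
+*++++++++++*+*+++++++=----:-+******************+=---------- -38.5
-::::::::::::::::::::::..   .-+*+****+****++***++=-:         -36.5
@@#-:::::::::::::::::::..   .=*###############**+++=:...     -34.5
@@@+::::::::::::=+****#*-. .-+********************
[... 1764 characters left out ...]
#######*********##################* 21.5
::...........:-:.-*###############*******+################## 23.5
:.::..........  .-*################*****+*################## 25.5
...:.::..:..   ..-*##*=+#######+---+***=-::-+########+++*### 27.5
........        .-##*---=*#####+-:-===+=-:::+#######*---=### 29.5
....         ::::-*###+*#######+-:::::::::::+#########**#### 31.5
             .:..-*############*-::::::::::-+#########%##### 33.5
             .....:+################*#*###################*+ 35.5
            .....:=*######################################*+ 37.5
            ......-*#%%%%%%%%%%%%%%%%%%%%%%%%%%%%%%%%%%%%%#= 39.5
             ......:+#*#*#*#*****#######*#***#*#****######*= 41.5
```

The rectified view shows the white line from (y≈-14, x≈-4.5) to the axis, so the knob is at about 3.57 and stays there with the gripper off. The lid is shut, with the latch strip over its lip. Handing in.

```bash
python3 -c "
from plant import robot
print(robot.close_job())"
```

```text
the job is handed in; nothing more can be done
None
```

I handed the job in at about 19 s: the lid is shut, the latch appears snapped over its lip, and afterwards the knob was turned past its detent to about 3.57, where it stayed. I didn't touch the vial, loupe or tweezers; while probing for the lid, the closed fingertips pressed its front edge once with about 67 N.

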